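# Eject the last mirror plate and gather the batch in the tote's corner

## Robot

A 6-joint arm with a two-finger parallel gripper is mounted at the origin on a cart in front of the work surface, level with it; the furniture and walls round the work are solid. World frame = base frame: x ahead of the robot, y to its left, z up, the work surface at z = 0. Lengths are in mm, angles in rad, forces in N, time in s.
With the tool pointing down it reaches from about 400 to 925 mm from the base axis. Payload 12.5 kg.
Tool frame: the origin (TCP) lies midway between the tips of the shut fingers; the grasp point (between the pads) lies 19 mm behind it; z points along the fingers, y is the line along which they close (so a half turn about z gives the same grasp; the last joint's range is limited). The gripper opens to 95 mm and grips with 3 to 60 N. Pads are 20 mm wide; open, the fingers measure 119 mm over their backs; the gripper's body (75 mm by 180 mm) begins 59 mm behind the grasp point.
Start: joints at [-1.294, 0.491, 1.559, -0, 1.092, -0.106], TCP at [233.473, -579.773, 214.661] pointing down, gripper open.
Joint ranges: [-3.1, 3.1], [-0.84, 2.19], [0.05, 2.79], [-1.13, 4.28], [0.06, 2.93], [-2.69, 2.69]. Speed limits (rad/s): [2.22, 2.22, 2.79, 3.14, 3.14, 3.14].

## Interface

Orientations are given as [roll, pitch, yaw] about the fixed x, y, z axes, in that order (R = Rz(yaw) Ry(pitch) Rx(roll)).
In Python, from cell import state, read_camera, camera_info, env gives the robot as it stands.
- The arm moves only by the tool move_arm, never from a script. Its argument "commands" is a list of rows, each a list of 3 entries, a list of its own where there are three numbers: the shift along the world's x, y, z in cm, then the turn, a rotation vector about the world's x, y, z in degrees, then the opening, from 0 (shut) to 1 (fully open). A call has 1 to 10 rows; each row shifts and turns the commanded pose from where the row before left it; what a row does not reach is not made up. A row lasts 1/10 s, in which the tool goes at most 50 mm and 8.59 degrees, less where a joint would pass 70% of its speed; a pose out of reach is approached as far as the arm can. A call with a gripper value outside its range is refused whole. The fingers move at their own pace and stop on an object; the grip force is fixed at half the most. Time passes only in rows, so rows that do not move let the fingers close. It gives the time, the measured TCP pose, the force, the opening and the grip force at its end, in the units of the state.
- state(): the state, without advancing time (a new reading comes with each control period).
- read_camera(name): name is "scene" or "side" or "wrist"; returns the picture (384x512x3 uint8, blue, green, red); there is no depth.
- camera_info(name): a dict with "K" (3x3 intrinsics, pixels), "k1" (the pictures are not rectified: a ray, as slopes to the right and down, at radius r is drawn at 1 + k1 r^2 times it, then the intrinsics apply), "cam_to_world" (4x4, takes a point from camera to world coordinates). Camera axes: x right, y down, z forward; pixel columns grow to the right and rows downward; lengths in mm; the calibration is good to about 2 mm. A picture is of the moment at which its call begins: read the wrist's pose just before it. camera_info takes no time and is no camera call; for the wrist camera it gives the pose at the moment of the call.
- env.job_done(): hands the job in; it is judged then, once.
The state is a dict: "t": time; "joints": joint angles; "qvel": joint speeds; "tau": joint torques, N m; "eef_pos": TCP position; "tcp_rot": TCP orientation; "ft_force": force on the tool from outside, world axes, zero at the start; "moment": the same for the moment, N m; "opening": opening from 0.0 (shut) to 1.0 (fully open); "grip_force": force on a finger pad.
Only numpy, scipy, OpenCV 4.12 (cv2) and the standard library are available. Lean on these libraries where they do the work, as an engineer would, in place of code of your own. Each camera call takes 0.05 s, during which the arm holds its last target. There are 200 camera calls.

## Task

Push the spring ejector slide of the drilling jig all the way so that the brass plate held in it drops into the wooden tote standing beside it. Then lift the tote by its handle until all of it is higher than the large picture frame, and tilt it about 30 degrees, with its cut-off corner lowest, until all three plates have slid together into that corner. Finish while holding the tote still like that, in the gripper alone: do not put it down or level it, and leave the other things on the bench where they are.

Things in the scene. Friction and masses are not known exactly. Their poses are not given: they have to be found in the camera images.
- jig: Dark steel drilling jig on a wooden foot board (60 x 150 mm), fixed. Origin on the bench below its lip, which faces +y of the jig (to the tote); the jig reaches from there 150 mm along -y, x across it. An open-topped channel (floor 40 mm, cheeks 52 mm high, 42 mm wide outside) runs along y at x = 0; a bridge with a drill bush, 68 mm high, crosses it 26 mm behind the lip, over the held plate.
- ejector_tab (a point): Middle of the rear (-y) face of the ejector slide's upright thumb tab, 70 mm above the bench; moves with the slide. The tab is of steel, 34 mm wide (jig x), 10 mm thick (jig y), from 52 to 86 mm high. Nothing stands behind it above the jig's 52 mm cheeks, so push on this face towards +y of the jig with the shut fingertips.
- ejector (a joint): Travel of the ejector slide towards +y of the jig, in m: 0 at rest, 0.070 pushed fully in. A return spring resists with 1 to 3.5 N and brings it back when let go. It pushes the held plate 28 mm past the lip; the plate falls off into the tote at about 0.055 and is sure to have fallen at 0.065.
- tote: Light wooden parts tote, 225 to 415 g, loose, its -y end 4 to 9 mm from the jig's lip. 130 (x) x 150 (y) mm, walls 34 high and 5 thick, floor 5 thick. Origin: centre of its underside, z up. The corner at (-x, +y) is cut off by a slanting wall (30 mm off each side); the others are square. A bridge handle runs along y at x = 0: posts 26 mm wide, flush in both end walls, and a rail.
- tote_handle (a point): Middle of the tote's handle rail, 89 mm above the tote's underside. The rail is 16 mm thick (tote x), 26 mm high (76 to 102 mm above the underside) and 140 mm long (tote y); grip it here from above across tote x. Below it the tote is open down to its floor.
- tote_corner (a point): The foot of the slanting wall's inner face at its middle, on the tote's inner floor: where the plates must gather. In the tote's frame at (-45, +55, +5) mm. The picture frame round the work, to be cleared, is 83 mm high at most.
- plate_held: Brass mirror plate held in the jig's channel under the bridge, the one to eject: 28 x 18 x 6 mm, 22 g (may be a third lighter or heavier), smooth: slides on the tote's wood from 5 to 9 degrees of slope on; origin at the centre of its underside, x along its length, z up
- plate_1: Brass mirror plate already lying loose in the tote: 28 x 18 x 6 mm, 22 g (may be a third lighter or heavier), smooth: slides on the tote's wood from 5 to 9 degrees of slope on; origin at the centre of its underside, x along its length, z up
- plate_2: Another like plate_1, loose in the tote, same size and axes
- tape_measure: Bystander, not to be moved: black pocket tape measure, 35 x 70 x 60 mm high; origin at the centre of its underside
- sanding_block: Bystander, not to be moved: brown cork sanding block, 65 x 101 x 32 mm; origin at the centre of its underside
- gouge: Bystander, not to be moved: carving gouge with wooden handle, 245 mm long, 25 mm thick, lying on the bench; origin at the centre of its underside

How it is judged:
By the outcome, as a careful person would: the job done as asked, in the order asked, and still so for the second after the job is handed in, while the arm keeps its last pose, push and grip.
It also fails if it takes over 48 s, if anything falls off the work surface, if the arm or the gripper's body presses on something with over 40 N, if the wrist force passes 120 N, or if a joint passes its speed limit or range.

## Working session

There is one attempt and no reset: what is moved stays moved. The work goes in short steps, Python scripts to look and compute and a tool call to move; the robot and the scene stay as the last step left them, time stands still between calls to the robot, and variables do not carry over. Pictures are saved under pics/ and viewed, at most 10 in all, crops included, and the job is handed in when it is done.

Besides the shell and the picture viewer there is one more tool, called after "Call:" by a JSON object that holds its "name" and its "arguments", one argument or row to a line. move_arm: Moves the arm, as the interface text tells. Its arguments: {"type":"object","properties":{"commands":{"type":"array"}},"required":["commands"]}

```bash
mkdir -p pics
python3 - <<'E'
from cell import state, read_camera, camera_info
import cv2, numpy as np
s=state();print(s['t'],s['eef_pos'],s['tcp_rot'])
for n in ['scene','side']:
    cv2.imwrite(f'pics/{n}0.png',cv2.resize(read_camera(n),(800,600),interpolation=cv2.INTER_CUBIC))
    c=camera_info(n);print(n,np.array(c['K']).tolist(),c['k1'],np.round(c['cam_to_world'],4).tolist())
c=camera_info('wrist');print(np.array(c['K']).tolist(),c['k1'],np.round(c['cam_to_world'],3).tolist())
E
```

```text
0.0 [ 233.38387099 -579.51047822  214.05008473] [-3.14044135e+00 -1.17798896e-04  3.82771164e-01]
scene [[413.95149820935967, 0.0, 252.74061066541097], [0.0, 413.95149820935967, 197.0297855823452], [0.0, 0.0, 1.0]] -0.07857709928189435 [[-0.6245, -0.4755, 0.6196, 4.8514], [-0.7809, 0.3925, -0.4859, 367.679], [-0.0122, -0.7873, -0.6164, 693.4292], [0.0, 0.0, 0.0, 1.0]]
side [[448.0125059774391, 0.0, 249.8139787622919], [0.0, 448.0125059774391, 186.84799443063704], [0.0, 0.0, 1.0]] 0.05635128783173191 [[-0.999, -0.0214, 0.0403, 592.2077], [-0.0456, 0.4651, -0.8841, 768.2075], [0.0002, -0.885, -0.4656, 558.7935], [0.0, 0.0, 0.0, 1.0]]
[[283.0722876999989, 0.0, 253.6031055895066], [0.0, 283.0722876999989, 194.88488320524087], [0.0, 0.0, 1.0]] 0.02411109648628698 [[0.374, -0.886, -0.274, 310.319], [-0.928, -0.357, -0.11, -549.489], [-0.0, 0.296, -0.955, 384.402], [0.0, 0.0, 0.0, 1.0]]
```

View pics/scene0.png

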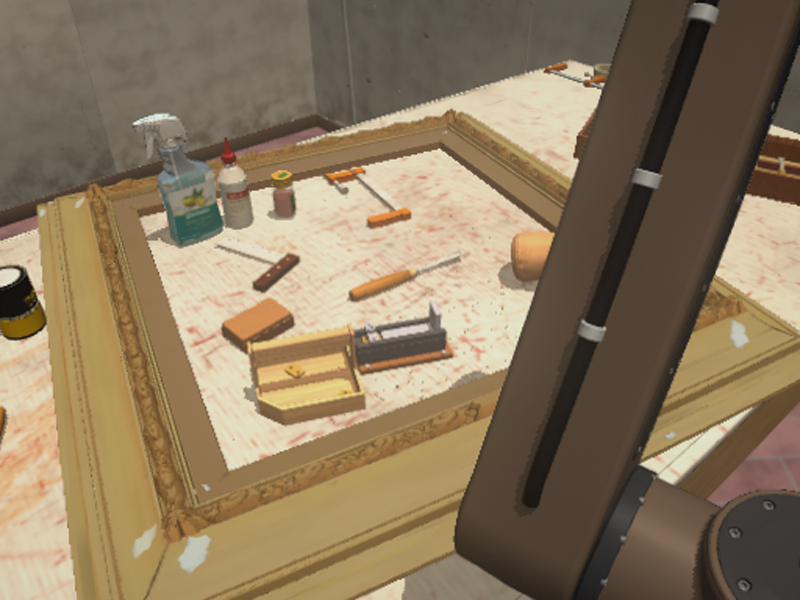

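View pics/side0.png

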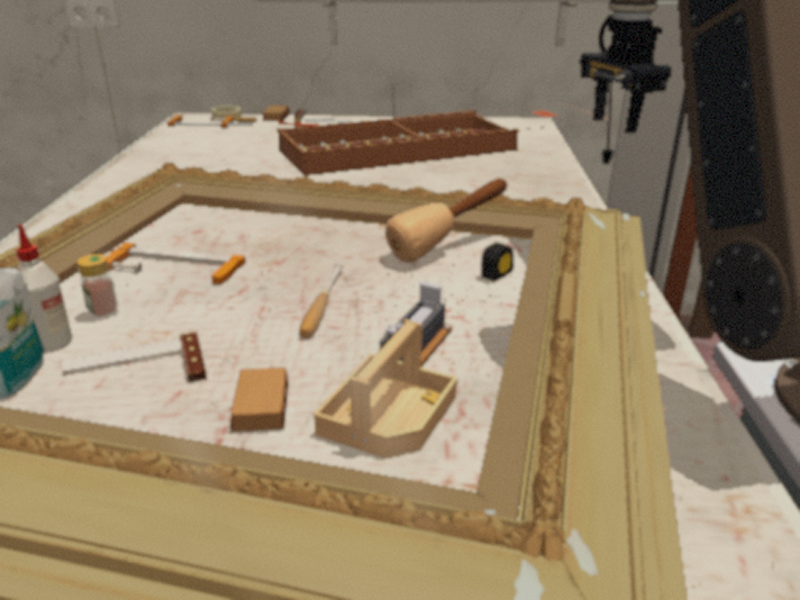

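The scene picture shows the tote at about (310,375) and the jig with its tab at (437,315). The side picture shows the tote at about (385,400), its cut corner facing the robot side at (430,440), and the tab at (430,297). I'll zoom in on both.

Run:
```python
import cv2
from cell import read_camera
a=read_camera('scene')[180:280,140:300];b=read_camera('side')[170:300,190:310]
cv2.imwrite('pics/a1.png',cv2.resize(a,None,fx=5,fy=5,interpolation=cv2.INTER_CUBIC))
cv2.imwrite('pics/b1.png',cv2.resize(b,None,fx=4.6,fy=4.6,interpolation=cv2.INTER_CUBIC))
```

```text
(no output)
```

View pics/a1.png

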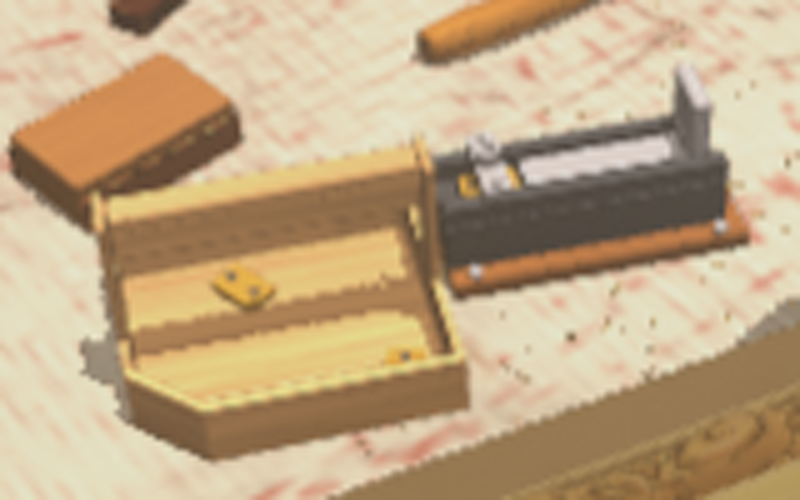

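View pics/b1.png

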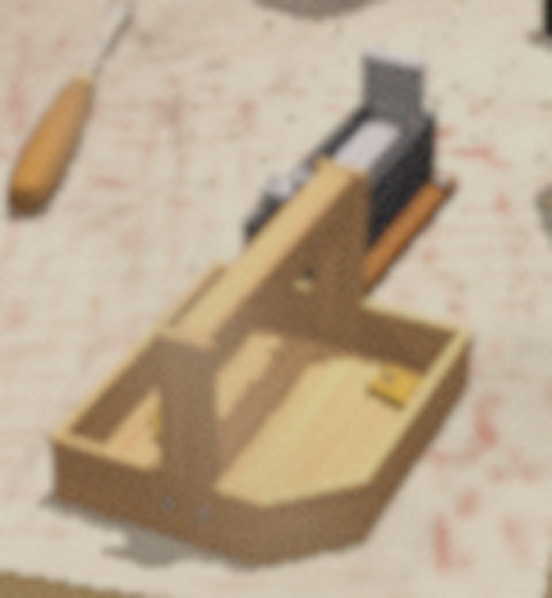

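In crop a the tote's slant vertices are at (122,345) and (210,408), its near right corner at (467,358), the jig foot board from (455,293) to (750,240), and the tab top from (680,65) to (710,103). In crop b the tote's corners are (55,437), (260,508), (362,484) and (470,335), and the tab top runs from (365,55) to (424,65). Next I'll fit both poses.

```bash
cat > h.py <<'E'
import numpy as np
from cell import camera_info
def proj(P,c):
    M=np.linalg.inv(np.array(c['cam_to_world']));P=np.atleast_2d(P)
    q=P@M[:3,:3].T+M[:3,3];s=q[:,:2]/q[:,2:];s=s*(1+c['k1']*(s**2).sum(1,keepdims=True))
    K=np.array(c['K']);return s*[K[0,0],K[1,1]]+K[:2,2]
def place(p,P):
    x,y,a=p[:3];P=np.array(P,float);c,s=np.cos(a),np.sin(a)
    return np.c_[x+c*P[:,0]-s*P[:,1],y+s*P[:,0]+c*P[:,1],P[:,2]]
E
python3 - <<'E'
import numpy as np
from h import *
from scipy.optimize import least_squares
C={n:camera_info(n) for n in('scene','side')}
A=lambda u,v:(140+(u+.5)/5-.5,180+(v+.5)/5-.5)
B=lambda u,v:(190+(u+.5)/4.6-.5,170+(v+.5)/4.6-.5)
tote=[('scene',A(122,345),(-35,75,34)),('scene',A(210,408),(-65,45,34)),('scene',A(212,460),(-65,45,0)),('scene',A(467,358),(-65,-75,34)),('scene',A(467,408),(-65,-75,0)),
('side',B(55,437),(65,75,34)),('side',B(57,500),(65,75,0)),('side',B(262,565),(-35,75,0)),('side',B(362,484),(-65,45,34)),('side',B(362,543),(-65,45,0)),('side',B(470,335),(-65,-75,34))]
def fit(obs,x0,extra=None):
    def r(p):
        out=[]
        for n,uv,P in obs:
            P=list(P)
            if P[1]=='t':P[1]=p[3]
            out+=list(proj(place(p,[P]),C[n])[0]-uv)
        return np.array(out)
    s=least_squares(r,x0,loss='soft_l1');print(np.round(s.x,3));print(np.round(r(s.x).reshape(-1,2),1).tolist())
fit(tote,[550,0,0]);
jig=[('scene',A(440,232),(-21,0,52)),('scene',A(750,240),(-30,-150,0)),('scene',A(455,294),(-30,0,0)),('scene',A(680,65),(17,'t',86)),('scene',A(709,103),(-17,'t',86)),
('side',B(365,55),(17,'t',86)),('side',B(424,66),(-17,'t',86)),('side',B(362,110),(17,'t',52)),('side',B(420,120),(-17,'t',52)),('side',B(452,185),(-30,-150,0))]
fit(jig,[550,-80,0,-120]);
E
```

```text
[ 6.3040e+02  4.5578e+01 -4.0100e-01]
[[0.9, 7.0], [-1.3, 1.3], [0.2, 1.4], [1.1, 0.2], [1.7, 0.7], [-2.7, -0.6], [-2.2, -0.1], [-0.1, 1.0], [-0.0, -1.1], [-0.4, 0.6], [-0.2, -2.4]]
[ 6.23908e+02 -3.75170e+01 -3.70000e-01 -1.29859e+02]
[[1.0, -1.4], [-0.2, 2.3], [0.0, 4.8], [0.4, 0.2], [-0.5, 0.9], [-1.2, -1.4], [-0.3, -1.1], [-0.8, -0.5], [0.1, 0.1], [0.4, 2.2]]
```

Call:
{"name": "move_arm", "arguments": {
  "commands": [
    [[3.2, 3.7, 0], [0, 0, 4.5], 0],
    [[3.2, 3.7, 0], [0, 0, 4.5], 0],
    [[3.2, 3.7, 0], [0, 0, 4.5], 0],
    [[3.2, 3.7, 0], [0, 0, 4.5], 0],
    [[3.2, 3.7, 0], [0, 0, 4.5], 0],
    [[3.2, 3.7, 0], [0, 0, 4.5], 0],
    [[3.2, 3.7, 0], [0, 0, 4.5], 0],
    [[3.2, 3.7, 0], [0, 0, 4.5], 0],
    [[3.2, 3.7, 0], [0, 0, 4.5], 0],
    [[3.2, 3.7, 0], [0, 0, 4.5], 0]
  ]
}}

```text
t: 1.2
eef_pos: [554.5, -208.0, 214.7]
tcp_rot: [3.142, 0.0, 1.171]
ft_force: [0.6, -2.2, 0.1]
opening: 0.215
grip_force: 0.0
```

Run:
```python
from cell import state, read_camera, camera_info
import cv2, numpy as np, json
s=state();print(s['t'],s['eef_pos'],s['tcp_rot'],s['joints'])
c=camera_info('wrist');im=read_camera('wrist')
json.dump({k:np.array(v).tolist() for k,v in c.items()},open('w1.json','w'))
cv2.imwrite('pics/w1.png',cv2.resize(im,(800,600),interpolation=cv2.INTER_CUBIC))
```

```text
1.2 [ 554.50443007 -207.98581426  214.65406318] [3.14156235e+00 4.82395822e-05 1.17145066e+00] [-4.70328950e-01  4.44167074e-01  1.64192841e+00 -5.28296144e-05
  1.05546352e+00 -7.09572515e-02]
```

View pics/w1.png

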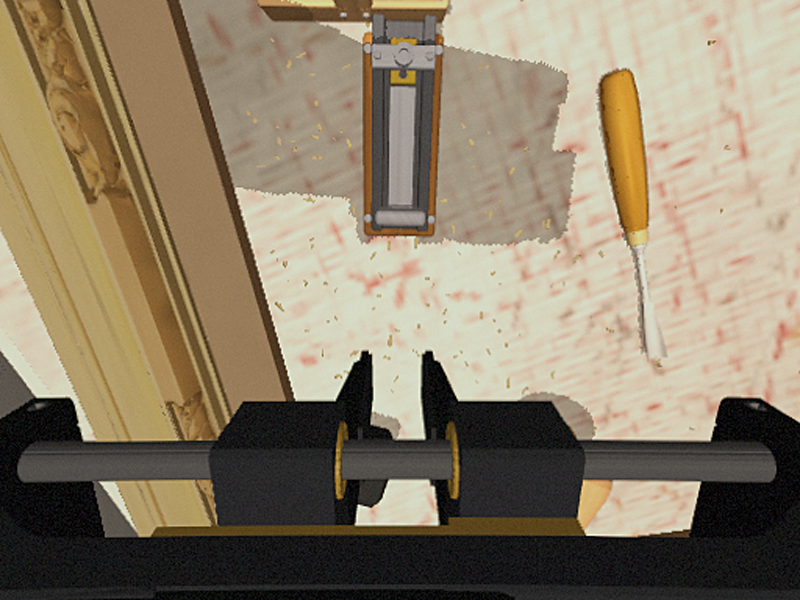

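The wrist view shows the jig straight ahead: the foot board's rear edge is at (365..434, 236), the tab top at (372..427, 208..226) and the cheek front ends at (374,16) and (437,15). The tote's end wall is at the top edge.

```bash
cat >> h.py <<'E'
def back(uv,z,c):
    K=np.array(c['K']);T=np.array(c['cam_to_world']);d=(np.array(uv)-K[:2,2])/[K[0,0],K[1,1]];s=d.copy()
    for _ in range(9): s=d/(1+c['k1']*(s@s))
    r=T[:3,:3]@np.r_[s,1];return T[:3,3]+r*(z-T[2,3])/r[2]
E
python3 - <<'E'
from h import *;import json
c=json.load(open('w1.json'))
for n,u,v,z in [('boardRL',365,236,8),('boardRR',435,236,8),('boardFL',364,35,8),('boardFR',441,36,8),('cheekFL',374,16,52),('cheekFR',437,15,52),('tabL',372,217,86),('tabR',427,217,86),('tabTopRear',400,226,86),('tabTopFront',400,208,86),('tabrearfoot',400,229,52),('bush',404,57,68)]:
    print(n,np.round(back(((u+.5)/1.5625-.5,(v+.5)/1.5625-.5),z,c),1))
E
```

```text
boardRL [ 539.9 -172.7    8. ]
boardRR [ 594.8 -195.8    8. ]
boardFL [600.3 -36.3   8. ]
boardFR [652.9 -59.2   8. ]
cheekFL [609.  -40.2  52. ]
cheekFR [646.9 -55.6  52. ]
tabL [ 558.9 -154.5   86. ]
tabR [ 592.7 -168.7   86. ]
tabTopRear [ 573.8 -167.2   86. ]
tabTopFront [ 578.4 -156.3   86. ]
tabrearfoot [ 571.6 -173.3   52. ]
bush [616.4 -72.4  68. ]
```

Call:
{"name": "move_arm", "arguments": {
  "commands": [
    [[0.6, 0.9, -3], [0, 0, 0], 0],
    [[0, 0, -4], [0, 0, 0], 0],
    [[0, 0, -4], [0, 0, 0], 0],
    [[0, 0, -4], [0, 0, 0], 0],
    [[0, 0, -0.2], [0, 0, 0], 0],
    [[0, 0, 0], [0, 0, 0], 0]
  ]
}}

```text
t: 1.85
eef_pos: [559.5, -200.8, 62.8]
tcp_rot: [-3.14, -0.0, 1.168]
ft_force: [0.9, 0.0, 0.3]
opening: 0.007
grip_force: 0.0
```

Run:
```python
from cell import read_camera, camera_info
import cv2
a=read_camera('wrist');b=read_camera('side')[170:300,190:310]
b=cv2.resize(b,None,fx=3,fy=3,interpolation=cv2.INTER_CUBIC);a=a[:390]
import numpy as np
o=np.zeros((390,800,3),np.uint8);o[:384,:440]=a[:,36:476];o[:,440:]=b[:390,:360];cv2.imwrite('pics/w2.png',o)
```

```text
(no output)
```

View pics/w2.png

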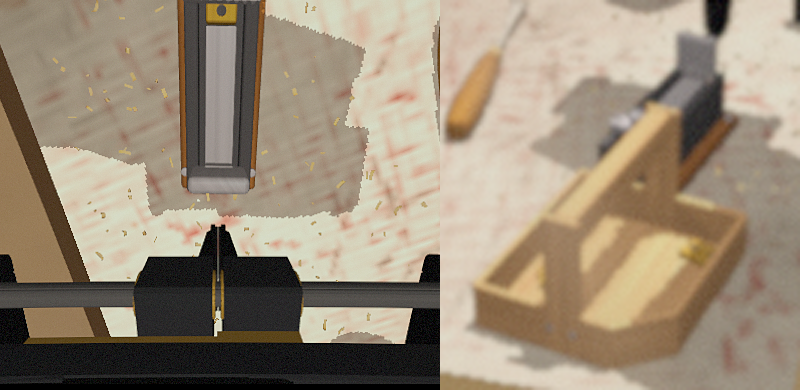

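The fingers are shut, centred just behind the tab (tips at (218,228), tab at (218,185)). I'll push along (0.39, 0.92).

Call:
{"name": "move_arm", "arguments": {
  "commands": [
    [[0.39, 0.92, 0], [0, 0, 0], 0],
    [[0.39, 0.92, 0], [0, 0, 0], 0],
    [[0.23, 0.55, 0], [0, 0, 0], 0],
    [[0.23, 0.55, 0], [0, 0, 0], 0],
    [[0.23, 0.55, 0], [0, 0, 0], 0],
    [[0.23, 0.55, 0], [0, 0, 0], 0],
    [[0.23, 0.55, 0], [0, 0, 0], 0],
    [[0.23, 0.55, 0], [0, 0, 0], 0],
    [[0.23, 0.55, 0], [0, 0, 0], 0],
    [[0.23, 0.55, 0], [0, 0, 0], 0]
  ]
}}

```text
t: 2.95
eef_pos: [586.0, -138.1, 62.6]
tcp_rot: [3.141, 0.0, 1.168]
ft_force: [1.3, -4.4, -0.2]
opening: 0.004
grip_force: 1.5
```

Call:
{"name": "move_arm", "arguments": {
  "commands": [
    [[0.23, 0.55, 0], [0, 0, 0], 0],
    [[0.23, 0.55, 0], [0, 0, 0], 0],
    [[0.23, 0.55, 0], [0, 0, 0], 0],
    [[0, 0, 0], [0, 0, 0], 0]
  ]
}}

```text
t: 3.35
eef_pos: [592.8, -121.1, 62.6]
tcp_rot: [-3.142, -0.0, 1.169]
ft_force: [0.3, -3.9, -0.0]
opening: 0.006
grip_force: 1.3
```

Call:
{"name": "move_arm", "arguments": {
  "commands": [
    [[0.16, 0.37, 0], [0, 0, 0], 0],
    [[0.12, 0.28, 0], [0, 0, 0], 0],
    [[0.08, 0.18, 0], [0, 0, 0], 0],
    [[0, 0, 0], [0, 0, 0], 0]
  ]
}}

```text
t: 3.75
eef_pos: [596.2, -113.4, 62.6]
tcp_rot: [3.142, -0.0, 1.168]
ft_force: [0.5, -3.7, -0.1]
opening: 0.004
grip_force: 1.5
```

Call:
{"name": "move_arm", "arguments": {
  "commands": [
    [[0.08, 0.18, 0], [0, 0, 0], 0],
    [[0.08, 0.18, 0], [0, 0, 0], 0],
    [[0, 0, 0], [0, 0, 0], 0]
  ]
}}

```text
t: 4.05
eef_pos: [597.1, -111.3, 62.7]
tcp_rot: [-3.141, 0.002, 1.169]
ft_force: [-4.7, -14.2, 0.4]
opening: 0.003
grip_force: 7.5
```

End stop reached (force jumped to 15 N). I'll retract, rise and look over the tote.

Call:
{"name": "move_arm", "arguments": {
  "commands": [
    [[-0.8, -1.9, 0], [0, 0, 0], 0],
    [[-0.8, -1.9, 0], [0, 0, 0], 0],
    [[-0.8, -1.9, 0], [0, 0, 0], 0],
    [[-0.8, -1.9, 0], [0, 0, 0], 0],
    [[-0.6, -1.4, 0], [0, 0, 0], 0],
    [[0, 0, 4.5], [0, 0, 0], 0],
    [[0, 0, 4.5], [0, 0, 0], 0],
    [[0, 0, 4.5], [0, 0, 0], 0],
    [[0, 0, 4.5], [0, 0, 0], 0.5],
    [[0, 0, 0], [0, 0, 0], 0.5]
  ]
}}

```text
t: 5.05
eef_pos: [561.5, -200.4, 248.7]
tcp_rot: [3.132, -0.0, 1.168]
ft_force: [-0.0, -0.0, -0.2]
opening: 0.119
grip_force: 0.0
```

Call:
{"name": "move_arm", "arguments": {
  "commands": [
    [[1.2, 4, 0], [0, 0, 0], 0.5],
    [[1.2, 4, 0], [0, 0, 0], 0.5],
    [[1.2, 4, 0], [0, 0, 0], 0.5],
    [[1.2, 4, 0], [0, 0, 0], 0.5],
    [[0.5, 3, 0], [0, 0, 0], 0.5],
    [[0, 0, 0], [0, 0, 0], 0.5],
    [[0, 0, 0], [0, 0, 0], 0.5]
  ]
}}

```text
t: 5.75
eef_pos: [612.5, -9.4, 242.0]
tcp_rot: [-3.14, 0.0, 1.17]
ft_force: [-0.1, -0.4, 0.2]
opening: 0.499
grip_force: 0.0
```

Run:
```python
from cell import state, read_camera, camera_info
import cv2, numpy as np, json
s=state();print(s['t'],s['eef_pos'],s['tcp_rot'],s['joints'])
c=camera_info('wrist');im=read_camera('wrist')
json.dump({k:np.array(v).tolist() for k,v in c.items()},open('w2.json','w'))
cv2.imwrite('pics/w3.png',cv2.resize(im,(800,600),interpolation=cv2.INTER_CUBIC))
```

```text
5.75 [612.45454814  -9.38938935 241.95958652] [-3.14046353e+00  2.84723525e-04  1.16978159e+00] [-1.23141413e-01  4.48345035e-01  1.55573982e+00  3.95655371e-05
  1.13867171e+00  2.77856889e-01]
```

View pics/w3.png

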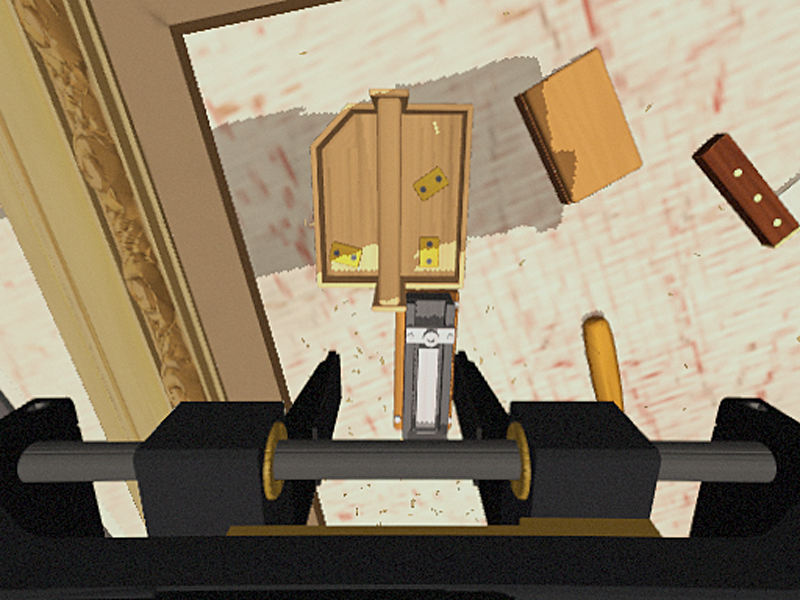

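All three plates are in the tote: (346,253), (430,183) and (429,250). The rail runs from (389,95) to (389,306).

Run:
```python
from h import *;import json
from scipy.optimize import least_squares
c=json.load(open('w2.json'))
U=lambda u,v:((u+.5)/1.5625-.5,(v+.5)/1.5625-.5)
obs=[((319,288),(-65,-75,34)),((464,287),(65,-75,34)),((473,104),(65,75,34)),((315,148),(-65,45,34)),((373,92),(-13,75,102)),((410,92),(13,75,102)),((373,310),(-13,-75,102)),((405,307),(13,-75,102))]
P=[o[1] for o in obs];uv=np.array([U(*o[0]) for o in obs])
f=lambda p:(proj(place(p,P),c)-uv).ravel()
s=least_squares(f,[632,42,-.4],loss='soft_l1');print(s.x,np.round(f(s.x).reshape(-1,2),1).tolist())
for a,b,v in[(378,402,200),(378,403,150),(379,402,250)]:
    print(back(U(a,v),102,c),back(U(b,v),102,c))
```

```text
[ 6.29221271e+02  4.24723894e+01 -4.04265197e-01] [[-0.6, 0.8], [0.6, 1.8], [1.1, 0.2], [-2.9, -2.1], [-2.1, -1.6], [0.5, -1.5], [-0.1, 2.4], [1.9, 4.4]]
[624.18154566  52.11612498 102.        ] [639.28028669  45.72319981 102.        ]
[637.09345754  81.52250248 102.        ] [652.30211029  75.08286283 102.        ]
[611.00580376  20.33101877 102.        ] [625.97797985  13.99139123 102.        ]
```

Call:
{"name": "move_arm", "arguments": {
  "commands": [
    [[0.9, 2.6, 0], [0, 0, 0], 0.5],
    [[0.8, 2.6, 0], [0, 0, 0], 0.5],
    [[0, 0, -4], [0, 0, 0], 0.5],
    [[0, 0, -4], [0, 0, 0], 0.5],
    [[0, 0, -4], [0, 0, 0], 0.5],
    [[0, 0, -3.2], [0, 0, 0], 0.5],
    [[0, 0, -2], [0, 0, 0], 0.5],
    [[0, 0, 0], [0, 0, 0], 0.5]
  ]
}}

```text
t: 6.6
eef_pos: [628.3, 40.6, 67.8]
tcp_rot: [-3.137, 0.002, 1.166]
ft_force: [0.7, 0.7, -0.2]
opening: 0.502
grip_force: 0.0
```

Call:
{"name": "move_arm", "arguments": {
  "commands": [
    [[0, 0, 0], [0, 0, 0], 0],
    [[0, 0, 0], [0, 0, 0], 0],
    [[0, 0, 0], [0, 0, 0], 0],
    [[0, 0, 0], [0, 0, 0], 0],
    [[0, 0, 0], [0, 0, 0], 0],
    [[0, 0, 0], [0, 0, 0], 0]
  ]
}}

```text
t: 7.2
eef_pos: [629.7, 42.1, 71.4]
tcp_rot: [3.141, -0.0, 1.168]
ft_force: [-2.8, -0.6, 6.5]
opening: 0.169
grip_force: 30.0
```

Call:
{"name": "move_arm", "arguments": {
  "commands": [
    [[0, 0, 0.5], [0, 0, 0], 0],
    [[0, 0, 1], [0, 0, 0], 0],
    [[0, 0, 2], [0, 0, 0], 0],
    [[0, 0, 3], [0, 0, 0], 0],
    [[0, 0, 3], [0, 0, 0], 0],
    [[0, 0, 3], [0, 0, 0], 0],
    [[0, 0, 3], [0, 0, 0], 0],
    [[0, 0, 3], [0, 0, 0], 0],
    [[0, 0, 2], [0, 0, 0], 0],
    [[0, 0, 1], [0, 0, 0], 0]
  ]
}}

```text
t: 8.2
eef_pos: [629.9, 42.1, 288.1]
tcp_rot: [3.139, -0.001, 1.168]
ft_force: [0.3, -0.1, -3.3]
opening: 0.165
grip_force: 30.0
```

Call:
{"name": "move_arm", "arguments": {
  "commands": [
    [[0, 0, 0], [-1.4, -0.56, 0], 0],
    [[0, 0, 0], [-1.86, -0.74, 0], 0],
    [[0, 0, 0], [-1.86, -0.74, 0], 0],
    [[0, 0, 0], [-1.86, -0.74, 0], 0],
    [[0, 0, 0], [-1.86, -0.74, 0], 0],
    [[0, 0, 0], [-1.86, -0.74, 0], 0],
    [[0, 0, 0], [-1.86, -0.74, 0], 0],
    [[0, 0, 0], [-1.86, -0.74, 0], 0],
    [[0, 0, 0], [-1.86, -0.74, 0], 0],
    [[0, 0, 0], [-1.86, -0.74, 0], 0]
  ]
}}

```text
t: 9.2
eef_pos: [629.3, 42.3, 284.0]
tcp_rot: [2.897, 0.242, 1.139]
ft_force: [0.1, -0.2, -4.7]
opening: 0.165
grip_force: 30.0
```

Call:
{"name": "move_arm", "arguments": {
  "commands": [
    [[0, 0, 0], [-1.86, -0.74, 0], 0],
    [[0, 0, 0], [-1.86, -0.74, 0], 0],
    [[0, 0, 0], [-1.86, -0.74, 0], 0],
    [[0, 0, 0], [-1.86, -0.74, 0], 0],
    [[0, 0, 0], [-1.86, -0.74, 0], 0],
    [[0, 0, 0], [-0.42, -0.18, 0], 0],
    [[0, 0, 0], [0, 0, 0], 0],
    [[0, 0, 0], [0, 0, 0], 0],
    [[0, 0, 0], [0, 0, 0], 0],
    [[0, 0, 0], [0, 0, 0], 0]
  ]
}}

```text
t: 10.2
eef_pos: [629.8, 41.8, 285.7]
tcp_rot: [2.755, 0.362, 1.096]
ft_force: [-0.2, 0.3, -4.0]
opening: 0.166
grip_force: 30.0
```

Run:
```python
from cell import state, read_camera, camera_info
from scipy.spatial.transform import Rotation as R
import cv2, numpy as np, json
s=state();print(s['t'],s['eef_pos'],s['tcp_rot'],s['joints'],R.from_euler('xyz',s['tcp_rot']).as_matrix().round(3).tolist())
c=camera_info('wrist');im=read_camera('wrist')
json.dump({k:np.array(v).tolist() for k,v in c.items()},open('w3.json','w'))
a=cv2.resize(im[:260,100:400],None,fx=1.33,fy=1.33)
b=cv2.resize(read_camera('side')[60:300,150:400],None,fx=1.6,fy=1.6,interpolation=cv2.INTER_CUBIC)
o=np.zeros((400,800,3),np.uint8);o[:a.shape[0],:a.shape[1]]=a;o[:b.shape[0],400:400+b.shape[1]]=b
cv2.imwrite('pics/t1.png',o)
```

```text
10.2 [629.80230599  41.81610378 285.67215762] [2.75544561 0.36239738 1.09623916] [ 0.1727574   0.42793988  1.5697979  -0.5802901   1.10192655  0.83294568] [[0.427, 0.885, 0.185], [0.832, -0.305, -0.464], [-0.355, 0.352, -0.866]]
```

View pics/t1.png

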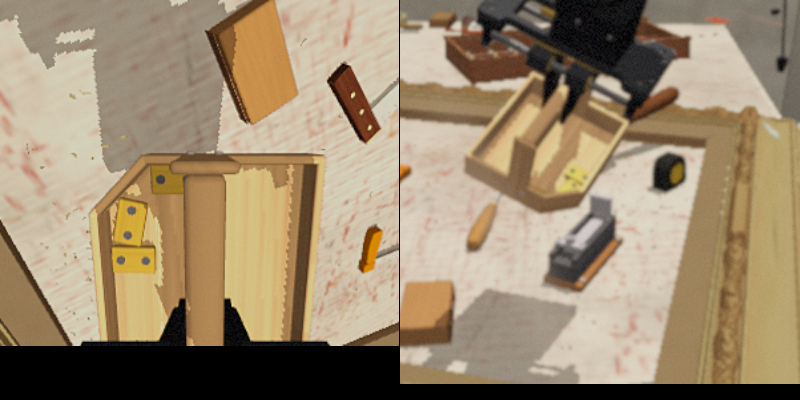

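The tote hangs tilted, and the plates are at (170,180), (130,222) and (134,260) in the left crop, all round the slanted corner. I'll check they have stopped, measure their distances from the corner, and check for grip slip.

Run:
```python
from cell import state, read_camera, camera_info
from h import *
import cv2, json
from scipy.optimize import least_squares
from scipy.spatial.transform import Rotation as R
c=json.load(open('w3.json'));s=state()
U=lambda u,v:np.array([100+(u+.5)/1.33-.5,(v+.5)/1.33-.5])
obs=[((323,155),(65,75,34)),((148,157),(-35,75,34)),((94,212),(-65,45,34)),((171,160),(-13,75,102)),((238,160),(13,75,102))]
P=np.array([o[1] for o in obs],float);uv=np.array([U(*o[0]) for o in obs])
Rt=R.from_euler('xyz',s['tcp_rot']);p=np.array(s['eef_pos']);g=p-19*Rt.as_matrix()[:,2]
R0=Rt*R.from_euler('xyz',[np.pi,0,1.168]).inv()*R.from_euler('z',-.404)   # rigid with gripper
W=lambda q:(R.from_rotvec(q[:3])*R0).apply(P-[0,0,89])+g+q[3:]
f=lambda q:np.r_[(proj(W(q),c)-uv).ravel(),q[3:]*.3,q[:3]*5]
q=least_squares(f,np.zeros(6),loss='soft_l1').x;RT=R.from_rotvec(q[:3])*R0
print('slip deg',np.degrees(q[:3]).round(1),q[3:].round(1),np.round(f(q)[:10],1),'tilt',np.degrees(np.arccos(RT.as_matrix()[2,2])),'down dir in tote',RT.inv().apply([0,0,-1]).round(2))
C=np.array([(x,y,0) for x,y in[(65,75),(65,-75),(-65,-75),(-65,45),(-35,75)]])
print('lowest z',(RT.apply(C-[0,0,89])+g+q[3:])[:,2].min())
K=np.array(c['K']);T=np.array(c['cam_to_world'])
for u,v in[(169,180),(130,222),(134,260)]:
    d=(U(u,v)-K[:2,2])/K[0,0];d=d/(1+c['k1']*(d@d));r=T[:3,:3]@np.r_[d,1]
    o=RT.inv().apply(T[:3,3]-g-q[3:])+[0,0,89];r=RT.inv().apply(r);X=o+r*(11-o[2])/r[2];print(X.round(1),np.hypot(*(X[:2]-[-45,55])))
im=read_camera('wrist');a=cv2.resize(im[:260,100:400],None,fx=1.33,fy=1.33);b=cv2.imread('pics/t1.png')[:a.shape[0],:a.shape[1]]
d=cv2.absdiff(a,b);print('diff in plate area',d[165:275,100:190].max(),d[165:275,100:190].mean(),d[20:100,20:80].mean())
```

```text
slip deg [-1.4  0.   0.4] [ 2.6 -3.9 -8.6] [ 0.6  0.3 -3.7  0.4  0.3 -0.3 -0.3  0.1  0.4 -0.4] tilt 31.298943121971014 down dir in tote [-0.36  0.38 -0.85]
lowest z 176.86623202330523
[-23.5  61.   11. ] 22.337278639573228
[-49.7  34.6  11. ] 20.96079513045565
[-48.7   9.   11. ] 46.16211533249358
diff in plate area 38 1.832154882154882 1.288888888888889
```

All three plates are at rest and touching, but the last one is 46 mm from the corner point. One gentle rock of the tilt direction towards +y and back should pack them tighter.

Call:
{"name": "move_arm", "arguments": {
  "commands": [
    [[0, 0, 0], [-0.8, 2, 0], 0],
    [[0, 0, 0], [-1.0, 2.4, 0], 0],
    [[0, 0, 0], [-1.0, 2.4, 0], 0],
    [[0, 0, 0], [-1.0, 2.4, 0], 0],
    [[0, 0, 0], [-1.0, 2.4, 0], 0],
    [[0, 0, 0], [0, 0, 0], 0],
    [[0, 0, 0], [0, 0, 0], 0],
    [[0, 0, 0], [0, 0, 0], 0]
  ]
}}

```text
t: 11.15
eef_pos: [629.7, 42.0, 285.8]
tcp_rot: [2.918, 0.524, 1.166]
ft_force: [-0.1, -0.2, -4.2]
opening: 0.165
grip_force: 30.0
```

Call:
{"name": "move_arm", "arguments": {
  "commands": [
    [[0, 0, 0], [1.0, -2.4, 0], 0],
    [[0, 0, 0], [1.0, -2.4, 0], 0],
    [[0, 0, 0], [1.0, -2.4, 0], 0],
    [[0, 0, 0], [1.0, -2.4, 0], 0],
    [[0, 0, 0], [0.8, -2.0, 0], 0],
    [[0, 0, 0], [0, 0, 0], 0],
    [[0, 0, 0], [0, 0, 0], 0],
    [[0, 0, 0], [0, 0, 0], 0],
    [[0, 0, 0], [0, 0, 0], 0]
  ]
}}

```text
t: 12.05
eef_pos: [629.9, 42.1, 285.6]
tcp_rot: [2.756, 0.363, 1.097]
ft_force: [-0.6, -0.3, -3.9]
opening: 0.163
grip_force: 30.0
```

Run:
```python
from cell import state, read_camera
import cv2, numpy as np
s=state();print(s['t'],s['eef_pos'],s['tcp_rot'],s['opening'],s['grip_force'],s['ft_force'])
im=read_camera('wrist')
a=cv2.resize(im[:260,100:400],None,fx=1.33,fy=1.33)
b=cv2.resize(read_camera('scene')[60:300,100:350],None,fx=1.6,fy=1.6,interpolation=cv2.INTER_CUBIC)
o=np.zeros((400,800,3),np.uint8);o[:a.shape[0],:a.shape[1]]=a;o[:b.shape[0],400:400+b.shape[1]]=b
cv2.imwrite('pics/t2.png',o)
```

```text
12.05 [629.90784748  42.05962576 285.5529343 ] [2.75567771 0.36297527 1.09659488] 0.16330070031329796 29.998730421066284 [-0.59081015 -0.27760257 -3.94633828]
```

View pics/t2.png

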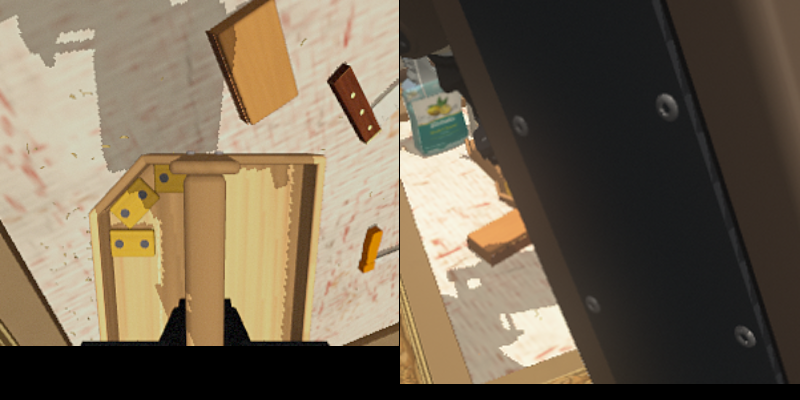

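The rock worked: one plate now lies flat on the slant at (134,203), with the others beside it at (170,178) and (133,243). I'll let it settle briefly and hand in.

Call:
{"name": "move_arm", "arguments": {
  "commands": [
    [[0, 0, 0], [0, 0, 0], 0],
    [[0, 0, 0], [0, 0, 0], 0],
    [[0, 0, 0], [0, 0, 0], 0],
    [[0, 0, 0], [0, 0, 0], 0],
    [[0, 0, 0], [0, 0, 0], 0],
    [[0, 0, 0], [0, 0, 0], 0]
  ]
}}

```text
t: 12.75
eef_pos: [629.8, 42.0, 285.7]
tcp_rot: [2.755, 0.363, 1.096]
ft_force: [-0.6, -0.6, -4.4]
opening: 0.166
grip_force: 30.0
```

```bash
python3 -c "
from cell import env
print(env.job_done())"
```

```text
the job is handed in; nothing more can be done
None
```

I handed the job in at 12.75 s: the held plate was ejected into the tote, which the gripper alone now holds still at about 30° with its lowest point about 175 mm up, and all three plates lie together in the cut-off corner; no verdict was returned.

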